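# Wind down the terrine press

### The job

Press the terrine: take the loose crank, fit it over the square end of the press's screw without forcing it and push it fully home, then wind it clockwise (seen from above) until you feel the pad start to bear on the mould's sprung lid, and give it about half a turn more from there. Stop there, leave the crank standing on the screw, and leave the other things on the bench where they are.

Things in the scene. Friction and masses are not known exactly. Their poses are not given: they have to be found in the camera images.
- press: stainless bench screw press, fixed: base plate 180 x 260 mm, two columns 190 mm apart, aluminium cross beam along y (230 mm long, top at 188 mm, nuts on it up to 198 mm); a steel mould with a sprung lid stands under its screw. Origin: on the screw's axis at bench level, z up. Right-hand screw: each clockwise turn (from above) lowers screw, pad and crank together by 8 mm
- pad_face (a point): centre of the underside of the press's round pad (46 mm across, does not turn), 1.1 to 1.7 turns above the lid at the start; the lid's height is not measured: feel for it. Winding takes 7 N at the moving handle while the pad is clear, 11 N once it bears on the lid, 3 N more per further turn (each less at a standstill). Do not press the lid down by a full turn. Friction holds the screw
- spindle_tip (a point): centre of the top face of the screw's upright square end: brass, 18 mm square, 36 mm long, its top 5 mm tapering to 11 mm square as a lead-in. Axes are the press's and do NOT show how the square is turned: it stands at any angle, to be found by feel (or seen). It does not turn under the light rubbing of a crank not yet engaged
- crank_hub (a point): loose steel crank (about 0.5 kg), lying flat, handle up. This point: centre of its hub, a block 36 x 36 mm and 42 mm tall, half-way up. A 20 mm square socket in line with the hub's faces opens in the underside, 30 mm deep; fully home, this point is 9 mm below spindle_tip. Fits four ways. x: along the arm (20 wide, 12 thick, level with the underside) to the handle; z up
- crank_grip (a point): centre of the crank's black upright handle: 75 mm from the hub's axis along x, 25 mm higher than crank_hub; a sleeve 26 mm across and 60 mm tall (30 mm up and down from here) that spins freely on its pin, so it can be led round without turning the hand; axes as crank_hub
- bowl: small steel bowl, 110 mm across, 50 mm high; leave alone
- shears: kitchen shears lying flat with black and orange handles, 190 mm long; leave alone
- spare_mould: empty open steel mould, 160 x 110 x 70 mm; leave alone
- spray_bottle: yellow bottle with a white cap, 66 mm across, 190 mm tall; leave alone
- sauce_bottle: white bottle with a red cap, 56 mm across, 160 mm tall; leave alone
Things that resemble listed ones, but are neither listed nor needed, are in the scene too. Leave any blue look-alike of the part that bears crank_hub alone.

How it is judged:
By the outcome, as a careful person would: the job done as asked, in the order asked, and still so for the second after the job is handed in, with the robot touching nothing.
It also fails if it takes over 72 s, if anything falls off the work surface, if the arm or the gripper's body presses on something with over 40 N, if the wrist force passes 120 N, or if a joint passes its speed limit or range.

### The arm

A 6-joint arm with a two-finger parallel gripper is mounted at the origin on the work surface. World frame = base frame: x ahead of the robot, y to its left, z up, the work surface at z = 0. Lengths are in m, angles in degrees, forces in N, time in s.
With the tool pointing down it reaches from about 0.25 to 0.85 m from the base axis. Payload 12.5 kg.
Tool frame: the origin (TCP) lies between the finger pads; the fingertips stand 19 mm ahead of it and the grasp point (between the pads) is the TCP (robot.tips_ahead is the distance from the TCP to the fingertips, in m); z points along the fingers, y is the line along which they close (so a half turn about z gives the same grasp; the last joint's range is limited). The gripper opens to 93 mm and grips with 3 to 60 N. Pads are 15 mm wide; open, the fingers measure 128 mm over their backs; the gripper's body (75 mm by 188 mm) begins 65 mm behind the grasp point.
Start: joints at [-80.306, 20.094, 94.641, -0, 65.266, -4.847], TCP at [0.138, -0.532, 0.238] pointing down, gripper open.
Joint ranges: [-157.81, 157.81], [-45, 120.19], [0.68, 151.7], [-89.99, 269.99], [4.06, 180], [-164.3, 164.3]. Speed limits (degrees/s): [127.2, 127.2, 159.86, 180, 180, 180].

### API

Orientations are given as a 3x3 rotation matrix whose columns are the frame's x, y, z axes.
In Python, from bench import robot gives the robot as it stands.
- The arm moves only by the tool jog_arm, never from a script. Its argument "plan" is text: rows parted by semicolons, each of 7 numbers parted by spaces: the shift along the tool's x, y, z in m, then the turn, a rotation vector about the tool's x, y, z in degrees, then the closure, from 0 (fully open) to 1 (shut). A call has 1 to 8 rows; each row is the pose to reach, as a shift and turn from the pose commanded when the call began, along the tool's axes at that moment; what a row does not reach only later rows make up. A row lasts 1/8 s, in which the tool goes at most 62.5 mm and 10.7 degrees, less where a joint would pass 70% of its speed; a pose out of reach is approached as far as the arm can. A call with a gripper value outside its range is refused whole. The fingers move at their own pace and stop on an object; "force" is the grip in N (left out, the last holds). Time passes only in rows, so rows that repeat a pose let the fingers close. It gives the time, the measured TCP pose, the force, the opening and the grip force at its end, in the units of the state.
- robot.get_state(): the state, without advancing time (a new reading comes with each control period).
- robot.grab_frame(name): name is "scene" or "top"; returns a dict with "frame" (400x640x3 uint8, red, green, blue), "K" (3x3 intrinsics, pixels), "R" (3x3) and "t" (3): a world point X has camera coordinates R X + t. Camera axes: x right, y down, z forward; pixel columns grow to the right and rows downward; lengths in m; the calibration is good to about 2 mm. A picture is of the moment at which its call begins. There is no depth.
- robot.hand_in(): hands the job in; it is judged then, once.
Trained networks look in a picture, given as the dict that the camera call returned (one of the last four; its "shot" number tells which), for a name from the list of things; names that differ only in an ending like _2 or _b are one class to them, and where a whole thing is asked for, a point or a joint stands for the part that bears it (a point fixed in the world has none). Each returns a list of dicts, best first, with "confidence" (0 to 1); they miss things now and then, are a little off and sometimes report something else, mostly with a low value. They report only what shows in the picture. A call takes as long as a camera call. They do not tell look-alikes from the thing itself.
- robot.find_in(name, picture): "centre" ([x, y, z] in m, in world coordinates, good to about 4 mm: the middle of the surface that is visible of it).
- robot.regions_of(name, picture): "mask" (400x640 bool, what is visible of it).
The state is a dict: "t": time; "joint_pos": joint angles; "qvel": joint speeds; "joint_efforts": joint torques, N m; "tcp_pos": TCP position; "ee_rot": TCP orientation; "force": force on the tool from outside, world axes, zero at the start; "ft_torque": the same for the moment, N m; "width": opening from 0.0 (shut) to 1.0 (fully open); "grasp_force": force on a finger pad.
Only numpy, scipy, OpenCV 4.12 (cv2) and the standard library are available. Lean on these libraries where they do the work, as an engineer would, in place of code of your own. Each camera call takes 0.05 s, during which the arm holds its last target. There are 200 camera calls.

## Working session

There is one attempt and no reset: what is moved stays moved. The work goes in short steps, Python scripts to look and compute and a tool call to move; the robot and the scene stay as the last step left them, time stands still between calls to the robot, and variables do not carry over. Pictures are saved under pics/ and viewed, at most 10 in all, crops included, and the job is handed in when it is done.

Besides the shell and the picture viewer there is one more tool, called after "Request:" by a JSON object that holds its "method" and its "body", one argument or row to a line. jog_arm: Moves the arm, as the interface text tells. Its arguments: {"type":"object","properties":{"plan":{"type":"string"},"force":{"type":"number"}},"required":["plan"]}

```bash
ls; mkdir -p pics; cat > h.py <<'E'
from bench import robot
import numpy as np, cv2
def proj(p,X):
    c=p["R"]@np.array(X)+p["t"]; u=p["K"]@c; return u[:2]/u[2]
def ray(p,uv,z):
    d=p["R"].T@np.linalg.inv(p["K"])@np.array([uv[0],uv[1],1.]); o=-p["R"].T@np.array(p["t"])
    return o+d*(z-o[2])/d[2]
E
python3 - <<'E'
from h import *
for n in ("scene","top"):
    p=robot.grab_frame(n); cv2.imwrite(f"pics/{n}0.png",p["frame"][:,:,::-1])
    print(n,(-p["R"].T@p["t"]).round(3),p["K"][0,0].round(1))
    for k in ("press","pad_face","spindle_tip","crank_hub","crank_grip","bowl","shears","spare_mould","spray_bottle","sauce_bottle"):
        try:
            for d in robot.find_in(k,p): print(k,np.round(d["centre"],3),round(d["confidence"],2),proj(p,d["centre"]).round())
        except Exception as e: print(k,e)
E
```

```text
pics
scene [ 0.868 -0.516  1.173] 416.1
press [0.607 0.001 0.091] 0.77 [349. 235.]
spindle_tip [0.593 0.029 0.231] 0.51 [351. 200.]
crank_hub [ 0.445 -0.27   0.045] 0.89 [250. 287.]
crank_hub [ 0.326 -0.207  0.039] 0.67 [232. 251.]
crank_hub [ 0.357 -0.424  0.043] 0.63 [190. 317.]
crank_grip [ 0.44  -0.274  0.041] 0.63 [248. 288.]
crank_grip [ 0.359 -0.42   0.044] 0.63 [191. 316.]
crank_grip [ 0.323 -0.207  0.043] 0.57 [231. 250.]
bowl [0.396 0.281 0.025] 0.76 [337. 156.]
shears [ 0.582 -0.378  0.011] 0.57 [267. 351.]
spare_mould [0.61  0.328 0.024] 0.94 [398. 173.]
spray_bottle [ 0.696 -0.37   0.128] 0.66 [302. 363.]
sauce_bottle [0.658 0.431 0.091] 0.63 [427. 146.]
top [0.331 0.045 1.293] 425.9
press [0.567 0.042 0.092] 0.57 [318. 183.]
pad_face [ 0.58  -0.364  0.01 ] 0.25 [450. 186.]
crank_hub [ 0.357 -0.414  0.042] 0.88 [474. 259.]
crank_hub [ 0.579 -0.364  0.01 ] 0.63 [450. 186.]
crank_hub [ 0.324 -0.204  0.041] 0.59 [402. 270.]
crank_hub [ 0.439 -0.263  0.038] 0.56 [421. 230.]
crank_grip [ 0.439 -0.262  0.041] 0.93 [421. 230.]
crank_grip [ 0.323 -0.204  0.044] 0.93 [402. 270.]
crank_grip [0.411 0.276 0.024] 0.73 [239. 238.]
crank_grip [ 0.358 -0.418  0.046] 0.58 [476. 259.]
bowl [0.406 0.278 0.022] 0.78 [238. 239.]
spare_mould [0.62  0.318 0.002] 0.88 [229. 171.]
spray_bottle [ 0.674 -0.346  0.125] 0.9 [456. 146.]
sauce_bottle [0.636 0.437 0.103] 0.94 [181. 156.]
sauce_bottle [ 0.675 -0.345  0.125] 0.25 [455. 145.]
```

```bash
python3 - <<'E'
import cv2,numpy as np
a=cv2.imread("pics/scene0.png")[170:370,160:400]; b=cv2.imread("pics/top0.png")[130:310,280:520]
a=cv2.resize(a,None,fx=2.5,fy=2.5,interpolation=2)
cv2.imwrite("pics/sc.png",a)
cv2.imwrite("pics/tc.png",cv2.resize(b,None,fx=3.3,fy=3.3,interpolation=2))
E
```

```text
(no output)
```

View pics/sc.png

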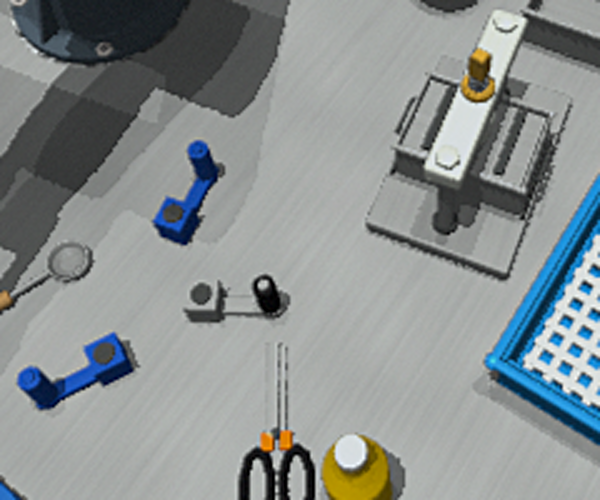

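View pics/tc.png

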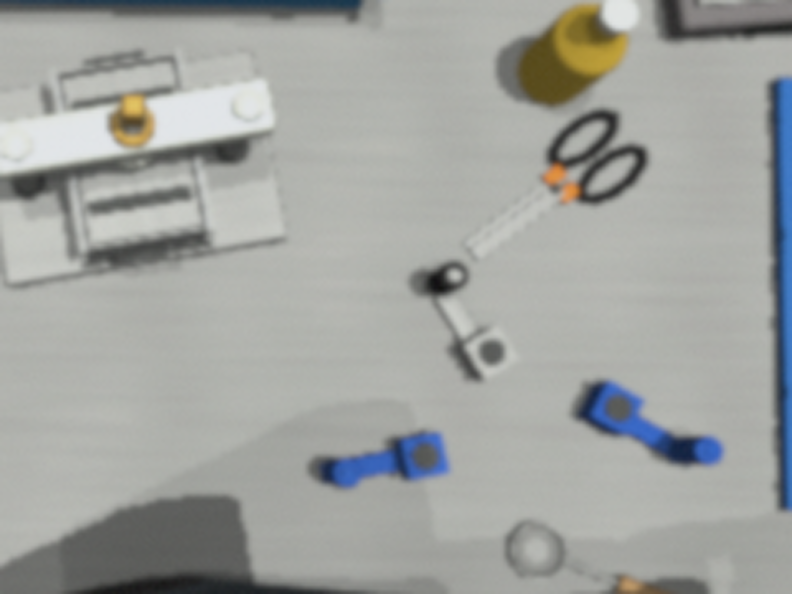

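The wanted crank is the steel one with the black handle: hub at (241,287) scene and (429,237) top. The two blue ones, at (232,251) and (190,317) in scene, are look-alikes. Next I'll measure it and look closely at the spindle.

```bash
python3 - <<'E'
from h import *
ps=robot.grab_frame("scene"); pt=robot.grab_frame("top")
print("hub",ray(ps,(240.8,287.2),.042),ray(pt,(428.8,236.7),.042))
print("grip",ray(ps,(266.4,282.8),.076),ray(pt,(417.9,213.3),.076))
from scipy.optimize import least_squares
f=lambda X:np.r_[proj(ps,X)-(352.4,193.2),proj(pt,(X))-(320.3,161.2)]
r=least_squares(f,[.58,.03,.23]);print("tip",r.x,r.fun)
a=cv2.resize(ps["frame"][180:222,325:380,::-1],None,fx=10,fy=10,interpolation=2)
b=cv2.resize(pt["frame"][145:180,300:345,::-1],None,fx=10,fy=10,interpolation=2)
cv2.imwrite("pics/s1.png",np.hstack([cv2.copyMakeBorder(a,0,0,0,0,0),])); 
c=cv2.resize(pt["frame"][205:250,405:445,::-1],None,fx=10,fy=10,interpolation=2)
H=450;pad=lambda i:cv2.copyMakeBorder(i,0,H-i.shape[0],0,0,0)
cv2.imwrite("pics/tt.png",cv2.resize(np.hstack([pad(a[:450]),pad(b)]),None,fx=.8,fy=.8)); cv2.imwrite("pics/c1.png",c)
E
```

```text
hub [ 0.42106508 -0.28311956  0.042     ] [ 0.42062687 -0.28486154  0.042     ]
grip [ 0.48662255 -0.24206818  0.076     ] [ 0.48500746 -0.24642789  0.076     ]
tip [0.59055989 0.0374841  0.25218311] [ 0.20416587 -0.05092113  0.12940141  0.15097151]
```

View pics/tt.png

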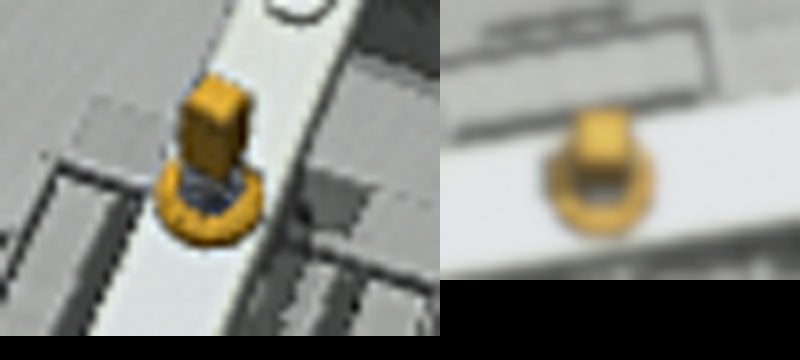

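View pics/c1.png

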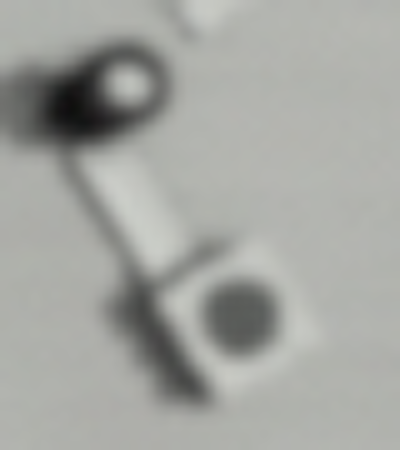

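```bash
cat >> h.py <<'E'
def tool(target,yaw=None):
    "shift in tool axes to world target, and turn about tool z so that tool y lies along world yaw+90 (mod 180)"
    s=robot.get_state(); R=np.array(s["ee_rot"]); print("t",s["t"],"tcp",np.round(s["tcp_pos"],4),"q",np.round(s["joint_pos"],1),"F",np.round(s["force"],1),"w",s["width"]); print("R",R.round(3).tolist())
    print("shift",(R.T@(np.array(target)-s["tcp_pos"])).round(4))
    if yaw is not None:
        y=R[:,1]; a=np.degrees(np.arctan2(y[1],y[0])); d=(yaw+90-a+90)%180-90; print("turn z",-d)
E
python3 - <<'E'
from h import *
pt=robot.grab_frame("top"); print(pt["R"].round(3).tolist())
tool([.421,-.284,.10],31.6)
E
```

```text
[[0.014, -1.0, 0.004], [-0.986, -0.014, -0.164], [0.164, -0.001, -0.986]]
t 1.25 tcp [ 0.1381 -0.5324  0.2376] q [-80.3  20.1  94.6   0.   65.3  -4.8] F [ 0.5 -1.   0.2] w 0.998049048881888
R [[0.968, 0.251, 0.0], [0.251, -0.968, -0.0], [0.0, 0.0, -1.0]]
shift [ 0.3362 -0.1694  0.1376]
turn z -17.059467586327457
```

Request:
{"method": "jog_arm", "body": {
  "plan": "0.336 -0.169 0.107 0 0 -17 0.2;0.336 -0.169 0.107 0 0 -17 0.2;0.336 -0.169 0.107 0 0 -17 0.2;0.336 -0.169 0.107 0 0 -17 0.2;0.336 -0.169 0.107 0 0 -17 0.2;0.336 -0.169 0.107 0 0 -17 0.2;0.336 -0.169 0.107 0 0 -17 0.2;0.336 -0.169 0.107 0 0 -17 0.2",
  "force": 40
}}

```text
t: 2.25
tcp_pos: [0.4211, -0.2842, 0.1305]
ee_rot: [[0.851, 0.524, -0.0], [0.524, -0.851, 0.0], [-0.0, -0.0, -1.0]]
force: [-0.2, 0.1, 0.9]
width: 0.798
grasp_force: 0.0
```

Request:
{"method": "jog_arm", "body": {
  "plan": "0 0 0.05 0 0 0 0.3;0 0 0.08 0 0 0 0.35;0 0 0.099 0 0 0 0.35;0 0 0.099 0 0 0 0.35;0 0 0.099 0 0 0 0.9;0 0 0.099 0 0 0 0.9;0 0 0.099 0 0 0 0.9;0 0 0.099 0 0 0 0.9",
  "force": 40
}}

```text
t: 3.25
tcp_pos: [0.4212, -0.2848, 0.0323]
ee_rot: [[0.852, 0.523, 0.001], [0.523, -0.852, -0.001], [0.0, 0.001, -1.0]]
force: [-2.2, -0.9, 7.8]
width: 0.384
grasp_force: 40.0
```

```bash
python3 - <<'E'
from h import *
s=robot.get_state(); print(s["width"]*93,s["grasp_force"],s["tcp_pos"])
p=robot.grab_frame("top"); a=p["frame"][180:260,380:470,::-1]
q=robot.grab_frame("scene"); b=q["frame"][240:320,210:300,::-1]
cv2.imwrite("pics/g.png",np.hstack([cv2.resize(i,None,fx=4.4,fy=4.4,interpolation=2) for i in (a,b)]))
E
```

```text
35.698201668938054 39.97960925102234 [ 0.42122605 -0.28478261  0.03234077]
```

View pics/g.png

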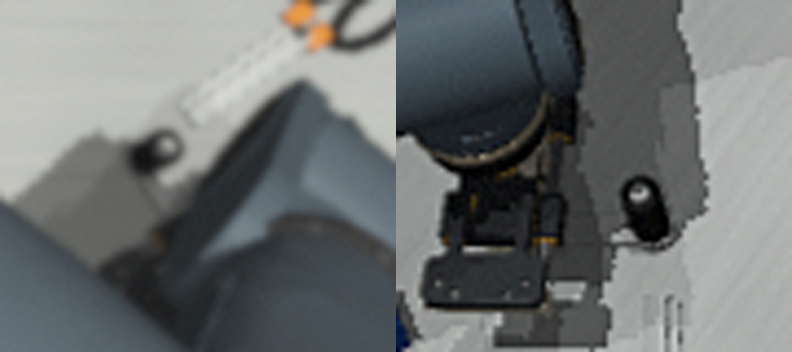

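Grasp is right: fingers on the hub (bottom left in scene part), black handle free at (645,205). Lifting and carrying.

Request:
{"method": "jog_arm", "body": {
  "plan": "0 0 -0.02 0 0 0 0.9;0 0 -0.06 0 0 0 0.9;0 0 -0.11 0 0 0 0.9;0 0 -0.16 0 0 0 0.9;0 0 -0.21 0 0 0 0.9;0.02 -0.012 -0.25 0 0 4 0.9;0.05 -0.03 -0.28 0 0 10 0.9;0.09 -0.053 -0.28 0 0 16 0.9",
  "force": 60
}}

```text
t: 4.35
tcp_pos: [0.4705, -0.1917, 0.3136]
ee_rot: [[0.965, 0.264, 0.003], [0.264, -0.965, -0.002], [0.002, 0.002, -1.0]]
force: [0.3, -0.8, -5.3]
width: 0.388
grasp_force: 60.0
```

```bash
python3 - <<'E'
from h import *
tool([.5906,.0375,.312],0)
E
```

```text
t 4.35 tcp [ 0.4705 -0.1917  0.3136] q [-27.4  11.5  95.1  -0.   73.2  47.3] F [ 0.3 -0.8 -5.3] w 0.3875531059668944
R [[0.965, 0.264, 0.003], [0.264, -0.965, -0.002], [0.002, 0.002, -1.0]]
shift [ 0.1762 -0.1894  0.0016]
turn z 15.28027680021404
```

Request:
{"method": "jog_arm", "body": {
  "plan": "0.035 -0.037 0.001 0 0 5 0.9;0.07 -0.075 0.001 0 0 10 0.9;0.105 -0.112 0.001 0 0 15.3 0.9;0.14 -0.15 0.001 0 0 15.3 0.9;0.165 -0.177 0.001 0 0 15.3 0.9;0.176 -0.189 0.001 0 0 15.3 0.9;0.176 -0.189 0.001 0 0 15.3 0.9;0.176 -0.189 0.001 0 0 15.3 0.9"
}}

```text
t: 5.35
tcp_pos: [0.5883, 0.0361, 0.3105]
ee_rot: [[1.0, 0.003, -0.001], [0.003, -1.0, -0.0], [-0.001, 0.0, -1.0]]
force: [-0.9, -0.9, -4.1]
width: 0.384
grasp_force: 60.0
```

```bash
python3 - <<'E'
from h import *
tool([.5906,.0375,.290],0)
p=robot.grab_frame("top"); q=robot.grab_frame("scene"); 
i1=proj(p,[.59,.037,.27]).astype(int);i2=proj(q,[.6,.03,.27]).astype(int);print(i1,i2)
cr=lambda f,i:f["frame"][i[1]-45:i[1]+45,i[0]-40:i[0]+40,::-1]
cv2.imwrite("pics/k.png",np.hstack([cv2.resize(c,None,fx=5,fy=5,interpolation=2) for c in (cr(p,i1),cr(q,i2))]))
g=[.59+.075,.037,.312+.014+.03+.0]
print(proj(p,g)-i1,proj(q,g)-i2)
E
```

```text
t 5.35 tcp [0.5883 0.0361 0.3105] q [-1.  20.8 83.2 -0.  76.1 88.8] F [-0.9 -0.9 -4.1] w 0.383848297140727
R [[1.0, 0.003, -0.001], [0.003, -1.0, -0.0], [-0.001, 0.0, -1.0]]
shift [ 0.0023 -0.0014  0.0205]
turn z 0.19819821523532255
[320 159] [354 192]
[  1.51573092 -40.1089195 ] [27.25649639 -9.07305669]
```

View pics/k.png

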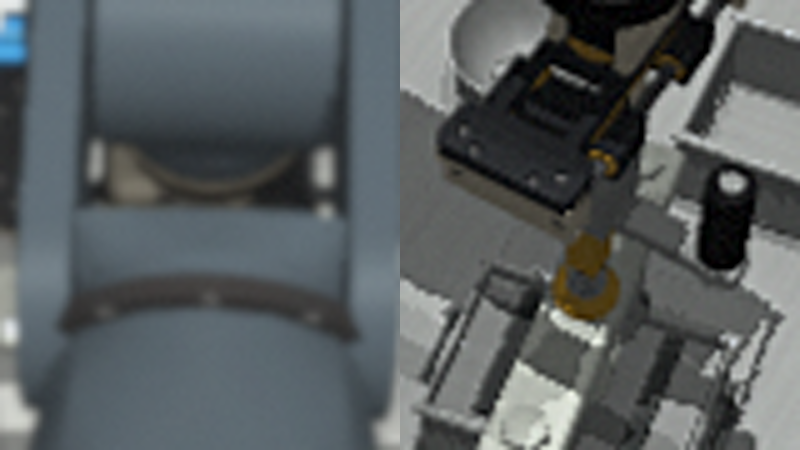

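Request:
{"method": "jog_arm", "body": {
  "plan": "0.002 -0.001 0.01 0 0 0 0.9;0.002 -0.001 0.018 0 0 0 0.9;0.002 -0.001 0.021 0 0 0 0.9;0.002 -0.001 0.023 0 0 0 0.9;0.002 -0.001 0.025 0 0 0 0.9;0.002 -0.001 0.027 0 0 0 0.9;0.002 -0.001 0.029 0 0 0 0.9;0.002 -0.001 0.031 0 0 0 0.9"
}}

```text
t: 6.45
tcp_pos: [0.5905, 0.0381, 0.2792]
ee_rot: [[1.0, 0.004, -0.001], [0.004, -1.0, 0.0], [-0.001, -0.0, -1.0]]
force: [-4.2, -0.2, -2.7]
width: 0.384
grasp_force: 60.0
```

Request:
{"method": "jog_arm", "body": {
  "plan": "-0.001 0 0.000 0 0 0 0.9;-0.001 0 0.001 0 0 0 0.9;-0.001 0 0.002 0 0 0 0.9;-0.001 0 0.003 0 0 0 0.9"
}}

```text
t: 6.95
tcp_pos: [0.5899, 0.0381, 0.2766]
ee_rot: [[1.0, 0.004, 0.0], [0.004, -1.0, -0.0], [0.0, 0.0, -1.0]]
force: [-1.2, 0.3, -3.3]
width: 0.381
grasp_force: 60.0
```

Request:
{"method": "jog_arm", "body": {
  "plan": "0 0 0.001 0 0 0 0.9;0 0 0.002 0 0 0 0.9;0 0 0.003 0 0 0 0.9;0 0 0.004 0 0 0 0.9;0 0 0.005 0 0 0 0.9"
}}

```text
t: 7.58
tcp_pos: [0.5898, 0.0381, 0.2716]
ee_rot: [[1.0, 0.004, 0.0], [0.004, -1.0, -0.0], [0.0, 0.0, -1.0]]
force: [-1.5, 1.0, -3.0]
width: 0.383
grasp_force: 60.0
```

Request:
{"method": "jog_arm", "body": {
  "plan": "0 0 0.002 0 0 0 0.9;0 0 0.004 0 0 0 0.9;0 0 0.006 0 0 0 0.9;0 0 0.008 0 0 0 0.9;0 0 0.010 0 0 0 0.9;0 0 0.011 0 0 0 0.9;0 0 0.012 0 0 0 0.9;0 0 0.013 0 0 0 0.9"
}}

```text
t: 8.57
tcp_pos: [0.5902, 0.038, 0.2596]
ee_rot: [[1.0, 0.004, 0.001], [0.004, -1.0, -0.0], [0.001, 0.0, -1.0]]
force: [-4.3, -0.6, 7.7]
width: 0.382
grasp_force: 60.0
```

Request:
{"method": "jog_arm", "body": {
  "plan": "-0.001 0 0.0 0 0 0 0.9;-0.001 0 0.001 0 0 0 0.9;-0.001 0 0.001 0 0 0 0.9"
}}

```text
t: 8.95
tcp_pos: [0.5897, 0.0381, 0.2595]
ee_rot: [[1.0, 0.004, 0.004], [0.004, -1.0, -0.0], [0.004, 0.0, -1.0]]
force: [-1.7, 0.0, 11.2]
width: 0.383
grasp_force: 60.0
```

```bash
python3 - <<'E'
from h import *
tool([.59,.038,.2545],0); print(robot.get_state()["ft_torque"])
q=robot.grab_frame("scene"); 
cv2.imwrite("pics/m.png",cv2.resize(q["frame"][160:220,310:400,::-1],None,fx=8,fy=8,interpolation=2))
E
```

```text
t 8.95 tcp [0.5897 0.0381 0.2595] q [-0.8 23.1 87.   0.  69.7 88.9] F [-1.7  0.  11.2] w 0.3833078606922267
R [[1.0, 0.004, 0.004], [0.004, -1.0, -0.0], [0.004, 0.0, -1.0]]
shift [0.0003 0.0001 0.005 ]
turn z 0.241002594625229
[ 0.02946025  0.55901788 -0.01917351]
```

View pics/m.png

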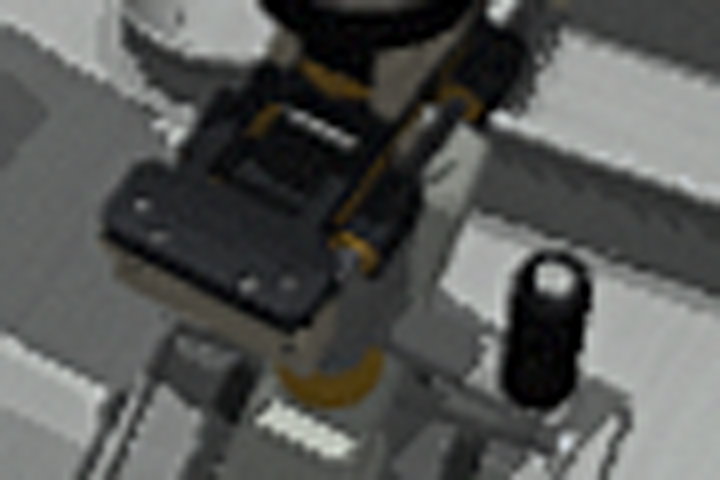

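Request:
{"method": "jog_arm", "body": {
  "plan": "0 0 0.0005 0 0 1.5 0.9;0 0 0.001 0 0 3 0.9;0 0 0.001 0 0 0 0.9;0 0 0.001 0 0 -3 0.9;0 0 0.001 0 0 0 0.9"
}}

```text
t: 9.62
tcp_pos: [0.59, 0.0381, 0.2594]
ee_rot: [[1.0, 0.004, 0.005], [0.004, -1.0, -0.0], [0.005, 0.0, -1.0]]
force: [-3.6, -0.3, 17.2]
width: 0.384
grasp_force: 60.0
```

Request:
{"method": "jog_arm", "body": {
  "plan": "0 0 -0.002 0 0 0 0.3;0 0 -0.002 0 0 0 0.3;0 0 -0.002 0 0 0 0.3;0 0 -0.03 0 0 0 0.3;0 0 -0.054 0 0 0 1;0 0 -0.054 0 0 0 1;0 0 -0.054 0 0 0 1;0 0 -0.054 0 0 0 1"
}}

```text
t: 10.62
tcp_pos: [0.5885, 0.0381, 0.3094]
ee_rot: [[1.0, 0.004, -0.002], [0.004, -1.0, 0.0], [-0.002, -0.0, -1.0]]
force: [0.1, 0.2, -1.4]
width: 0.318
grasp_force: 0.0
```

```bash
python3 - <<'E'
from h import *
tool([.59,.038,.288],0)
q=robot.grab_frame("scene"); 
cv2.imwrite("pics/n.png",cv2.resize(q["frame"][170:230,320:395,::-1],None,fx=8,fy=8,interpolation=2))
for d in (-.0,-.005):
  print([((proj(q,[x,.038,z+d])-(320,170))*8).round().tolist() for x,z in ((.59,.2691),(.665,.3031),(.59,.198))])
E
```

```text
t 10.625 tcp [0.5885 0.0381 0.3094] q [-0.8 20.9 83.2  0.  76.  88.9] F [ 0.1  0.2 -1.4] w 0.31834173064880145
R [[1.0, 0.004, -0.002], [0.004, -1.0, 0.0], [-0.002, -0.0, -1.0]]
shift [0.0016 0.0001 0.0214]
turn z 0.24110838245218247
[[262.0, 155.0], [474.0, 199.0], [253.0, 270.0]]
[[262.0, 163.0], [473.0, 207.0], [253.0, 278.0]]
```

View pics/n.png

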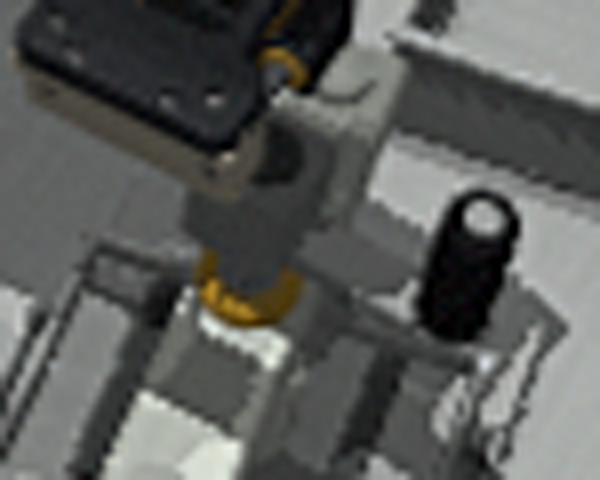

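Request:
{"method": "jog_arm", "body": {
  "plan": "0.0015 0 0.01 0 0 0 1;0.0015 0 0.016 0 0 0 1;0.0015 0 0.018 0 0 0 1;0.0015 0 0.02 0 0 0 1;0.0015 0 0.021 0 0 0 1;0.0015 0 0.022 0 0 0 1;0.0015 0 0.023 0 0 0 1",
  "force": 20
}}

```text
t: 11.55
tcp_pos: [0.5908, 0.0381, 0.289]
ee_rot: [[1.0, 0.004, 0.002], [0.004, -1.0, 0.0], [0.002, -0.0, -1.0]]
force: [-2.2, 0.3, 12.3]
width: 0.004
grasp_force: 6.0
```

Request:
{"method": "jog_arm", "body": {
  "plan": "0 0 0.001 0 0 0 1;0 0 0.002 0 0 0 1;0 0 0.002 0 0 0 1"
}}

```text
t: 11.92
tcp_pos: [0.5913, 0.0381, 0.2887]
ee_rot: [[1.0, 0.004, 0.005], [0.004, -1.0, -0.0], [0.005, 0.0, -1.0]]
force: [-3.4, 0.4, 19.0]
width: 0.008
grasp_force: 9.5
```

Firm stop in both pushes, so the hub is home (hub centre z about 0.249). Now moving to the handle.

Request:
{"method": "jog_arm", "body": {
  "plan": "0 0 -0.03 0 0 0 1;0 0 -0.052 0 0 0 0.6;0.03 0 -0.054 0 0 0 0.4;0.06 0 -0.054 0 0 0 0.4;0.077 0 -0.054 0 0 0 0.4;0.077 0 -0.054 0 0 0 0.4;0.077 0 -0.054 0 0 0 0.4",
  "force": 20
}}

```text
t: 12.8
tcp_pos: [0.6668, 0.0385, 0.3397]
ee_rot: [[1.0, 0.004, -0.0], [0.004, -1.0, 0.0], [-0.0, -0.0, -1.0]]
force: [0.2, -0.0, -0.1]
width: 0.579
grasp_force: 0.0
```

```bash
python3 - <<'E'
from h import *
tool([.666,.038,.283],0)
q=robot.grab_frame("scene"); 
cv2.imwrite("pics/o.png",cv2.resize(q["frame"][160:230,320:400,::-1],None,fx=7,fy=7,interpolation=2))
E
```

```text
t 12.8 tcp [0.6668 0.0385 0.3397] q [-0.7 28.9 67.2  0.  83.9 89.1] F [ 0.2 -0.  -0.1] w 0.5794064438027324
R [[1.0, 0.004, -0.0], [0.004, -1.0, 0.0], [-0.0, -0.0, -1.0]]
shift [-0.0008  0.0005  0.0567]
turn z 0.24147667589863886
```

View pics/o.png

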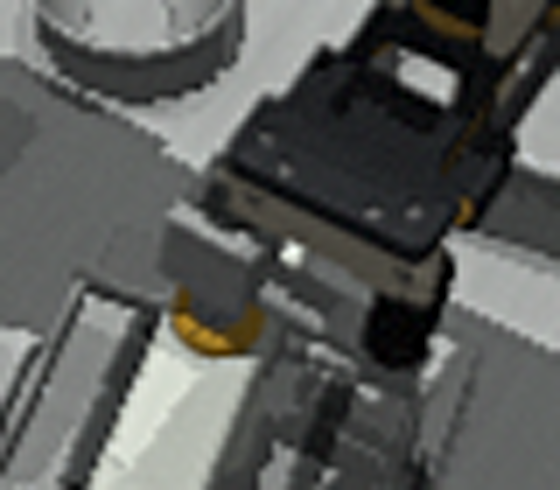

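The hub sits just above the gold collar at (215,325), and the handle is under the gripper at (400,330). Lowering and gripping the sleeve.

Request:
{"method": "jog_arm", "body": {
  "plan": "-0.001 0 0.03 0 0 0 0.4;-0.001 0 0.05 0 0 0 0.4;-0.001 0 0.057 0 0 0 0.4;-0.001 0 0.057 0 0 0 0.4;-0.001 0 0.057 0 0 0 0.95;-0.001 0 0.057 0 0 0 0.95;-0.001 0 0.057 0 0 0 0.95;-0.001 0 0.057 0 0 0 0.95",
  "force": 20
}}

```text
t: 13.85
tcp_pos: [0.6664, 0.0383, 0.2829]
ee_rot: [[1.0, 0.004, 0.0], [0.004, -1.0, -0.0], [0.0, 0.0, -1.0]]
force: [-0.1, -0.5, 0.5]
width: 0.277
grasp_force: 20.0
```

Request:
{"method": "jog_arm", "body": {
  "plan": "-0.0058 0.0291 0.0005 0 0 0 0.95;-0.0223 0.0537 0.001 0 0 0 0.95;-0.0469 0.0702 0.0015 0 0 0 0.95;-0.076 0.076 0.002 0 0 0 0.95;-0.1051 0.0702 0.0025 0 0 0 0.95;-0.1297 0.0537 0.003 0 0 0 0.95;-0.1462 0.0291 0.0035 0 0 0 0.95;-0.152 0 0.004 0 0 0 0.95"
}}

```text
t: 14.85
tcp_pos: [0.5125, 0.0364, 0.2806]
ee_rot: [[1.0, 0.003, -0.002], [0.003, -1.0, -0.004], [-0.002, 0.004, -1.0]]
force: [-13.3, -7.9, 12.7]
width: 0.278
grasp_force: 20.0
```

Request:
{"method": "jog_arm", "body": {
  "plan": "0.0044 -0.0295 -0.001 0 0 0 0.95;0.0211 -0.0544 -0.0005 0 0 0 0.95;0.046 -0.0711 0 0 0 0 0.95;0.0755 -0.077 0.0005 0 0 0 0.95;0.105 -0.0711 0.001 0 0 0 0.95;0.1299 -0.0544 0.0015 0 0 0 0.95;0.1466 -0.0295 0.002 0 0 0 0.95;0.1525 0 0.0025 0 0 0 0.95"
}}

```text
t: 15.85
tcp_pos: [0.6672, 0.0393, 0.2763]
ee_rot: [[1.0, 0.005, -0.0], [0.005, -1.0, 0.003], [-0.0, -0.003, -1.0]]
force: [-4.2, 8.1, 0.3]
width: 0.28
grasp_force: 20.0
```

Request:
{"method": "jog_arm", "body": {
  "plan": "-0.0028 0.0199 0.0003 0 0 0 0.95;-0.0105 0.0384 0.0007 0 0 0 0.95;-0.0227 0.0543 0.001 0 0 0 0.95"
}}

```text
t: 16.23
tcp_pos: [0.645, -0.0152, 0.276]
ee_rot: [[1.0, 0.004, 0.003], [0.004, -1.0, 0.003], [0.003, -0.003, -1.0]]
force: [2.9, 8.1, 3.3]
width: 0.281
grasp_force: 20.1
```

Request:
{"method": "jog_arm", "body": {
  "plan": "-0.0159 0.0122 0.0003 0 0 0 0.95;-0.0344 0.0199 0.0007 0 0 0 0.95;-0.0543 0.0225 0.001 0 0 0 0.95"
}}

```text
t: 16.6
tcp_pos: [0.5912, -0.0386, 0.2754]
ee_rot: [[1.0, 0.004, 0.005], [0.004, -1.0, 0.001], [0.005, -0.001, -1.0]]
force: [6.8, 3.7, 3.5]
width: 0.276
grasp_force: 20.0
```

Request:
{"method": "jog_arm", "body": {
  "plan": "-0.0199 -0.0026 0.0003 0 0 0 0.95;-0.0384 -0.0103 0.0007 0 0 0 0.95;-0.0543 -0.0225 0.001 0 0 0 0.95"
}}

```text
t: 16.98
tcp_pos: [0.5365, -0.0176, 0.2746]
ee_rot: [[1.0, 0.004, 0.005], [0.004, -1.0, -0.003], [0.005, 0.003, -1.0]]
force: [3.3, -6.9, 3.8]
width: 0.273
grasp_force: 20.0
```

Request:
{"method": "jog_arm", "body": {
  "plan": "-0.0122 -0.0159 0.0003 0 0 0 0.95;-0.0199 -0.0344 0.0007 0 0 0 0.95;-0.0225 -0.0543 0.001 0 0 0 0.95"
}}

```text
t: 17.35
tcp_pos: [0.5123, 0.0367, 0.2733]
ee_rot: [[1.0, 0.004, -0.0], [0.004, -1.0, -0.003], [-0.0, 0.003, -1.0]]
force: [-7.4, -9.3, 8.6]
width: 0.278
grasp_force: 20.0
```

Request:
{"method": "jog_arm", "body": {
  "plan": "0.001 -0.015 0 0 0 0 0.95;0.0048 -0.0294 0 0 0 0 0.95"
}}

```text
t: 17.6
tcp_pos: [0.5171, 0.0663, 0.273]
ee_rot: [[1.0, 0.005, -0.001], [0.005, -1.0, -0.003], [-0.001, 0.003, -1.0]]
force: [-6.6, -8.6, 6.8]
width: 0.277
grasp_force: 20.1
```

Request:
{"method": "jog_arm", "body": {
  "plan": "0.0071 -0.0133 0.0002 0 0 0 0.95;0.0167 -0.0249 0.0005 0 0 0 0.95"
}}

```text
t: 17.85
tcp_pos: [0.5336, 0.0915, 0.2724]
ee_rot: [[1.0, 0.005, -0.002], [0.005, -1.0, -0.003], [-0.002, 0.003, -1.0]]
force: [-7.9, -7.3, 8.7]
width: 0.281
grasp_force: 20.2
```

Request:
{"method": "jog_arm", "body": {
  "plan": "0.0159 -0.0122 0 0 0 0 0.95;0.0344 -0.0199 0.0003 0 0 0 0.95;0.0543 -0.0225 0.0006 0 0 0 0.95;0.0742 -0.0199 0.001 0 0 0 0.95;0.0927 -0.0122 0.0013 0 0 0 0.95;0.1086 0 0.0016 0 0 0 0.95"
}}

```text
t: 18.6
tcp_pos: [0.6422, 0.0939, 0.2702]
ee_rot: [[1.0, 0.005, -0.003], [0.005, -1.0, 0.002], [-0.003, -0.002, -1.0]]
force: [-8.0, 7.2, 2.8]
width: 0.275
grasp_force: 20.0
```

Request:
{"method": "jog_arm", "body": {
  "plan": "0.0101 0.0125 0.0003 0 0 0 0.95;0.0179 0.028 0.0006 0 0 0 0.95;0.0219 0.0449 0.0009 0 0 0 0.95"
}}

```text
t: 18.98
tcp_pos: [0.6653, 0.0499, 0.2696]
ee_rot: [[1.0, 0.005, 0.001], [0.005, -1.0, 0.005], [0.001, -0.005, -1.0]]
force: [-0.7, 12.1, 1.2]
width: 0.271
grasp_force: 20.0
```

Now about half a turn past contact (12 N). Releasing straight up.

Request:
{"method": "jog_arm", "body": {
  "plan": "0.0219 0 0 0 0 0 0.95"
}}

```text
t: 19.1
tcp_pos: [0.6854, 0.0483, 0.2683]
ee_rot: [[1.0, 0.004, -0.005], [0.004, -1.0, 0.002], [-0.005, -0.002, -1.0]]
force: [0.1, -0.2, -0.1]
width: 0.194
grasp_force: 0.0
```

I gave a stray 22 mm x shift there, and the fingers slid off the sleeve radially. I'll rise clear and check that the crank wasn't disturbed.

Request:
{"method": "jog_arm", "body": {
  "plan": "0.006 0 0 0 0 0 0.5;0.006 0 0 0 0 0 0.5;0.006 0 0 0 0 0 0.5;0.006 0 -0.04 0 0 0 0.5;0.006 0 -0.09 0 0 0 0.5;-0.05 0.05 -0.12 0 0 0 0.5;-0.1 0.1 -0.12 0 0 0 0.5;-0.15 0.15 -0.12 0 0 0 0.5"
}}

```text
t: 20.1
tcp_pos: [0.5594, -0.0798, 0.3892]
ee_rot: [[1.0, 0.005, 0.001], [0.005, -1.0, -0.001], [0.001, 0.001, -1.0]]
force: [-0.3, -0.2, 0.4]
width: 0.499
grasp_force: 0.0
```

Request:
{"method": "jog_arm", "body": {
  "plan": "-0.05 0.05 0 0 0 0 0.5;-0.1 0.1 0 0 0 0 0.5;-0.12 0.15 0 0 0 0 0.5;-0.12 0.17 0 0 0 0 0.5;-0.12 0.17 0 0 0 0 0.5"
}}

```text
t: 20.72
tcp_pos: [0.4412, -0.2504, 0.3886]
ee_rot: [[1.0, 0.002, 0.0], [0.002, -1.0, -0.0], [0.0, 0.0, -1.0]]
force: [-0.1, -0.7, -0.1]
width: 0.498
grasp_force: 0.0
```

```bash
python3 - <<'E'
from h import *
tool([.59,.038,.3],0)
q=robot.grab_frame("scene");p=robot.grab_frame("top")
a=q["frame"][170:240,320:395,::-1];b=p["frame"][125:195,285:360,::-1]
cv2.imwrite("pics/z.png",np.hstack([cv2.resize(i,None,fx=5.3,fy=5.3,interpolation=2) for i in (a,b)]))
H=[.59,.038,.2697-.0158]
for f,o in ((q,(320,170)),(p,(285,125))):
  print("hubtop",((proj(f,H)-o)*5.3).round())
  for ang in (-10,0,8,15): print(ang,((proj(f,[.59+.075*np.cos(np.radians(ang)),.038+.075*np.sin(np.radians(ang)),H[2]+.034])-o)*5.3).round())
E
```

```text
t 20.725 tcp [ 0.4412 -0.2504  0.3886] q [-34.8   8.9  88.   -0.   83.1  55.1] F [-0.1 -0.7 -0.1] w 0.4983255081709293
R [[1.0, 0.002, 0.0], [0.002, -1.0, -0.0], [0.0, 0.0, -1.0]]
shift [ 0.1492 -0.2882  0.0885]
turn z 0.09792798144627568
hubtop [173. 120.]
-10 [296. 168.]
0 [311. 149.]
8 [320. 133.]
15 [326. 118.]
hubtop [187. 193.]
-10 [218.  20.]
0 [190.  18.]
8 [167.  19.]
15 [148.  22.]
```

View pics/z.png

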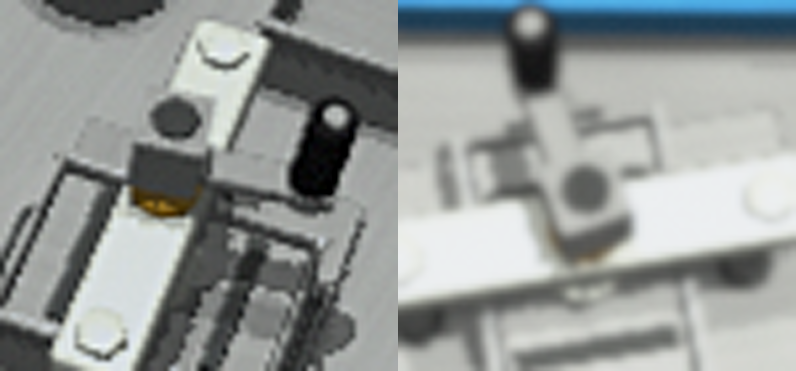

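Hub top at (176,117) in scene, handle at (337,117), so the crank stands on the screw. The handle slid back about 10° within the socket play. I'll check it's still home with a light press on the hub.

Request:
{"method": "jog_arm", "body": {
  "plan": "0.025 -0.05 0 0 0 0 1;0.05 -0.1 0 0 0 0 1;0.075 -0.15 0 0 0 0 1;0.1 -0.2 0 0 0 0 1;0.125 -0.25 0 0 0 0 1;0.149 -0.288 0.02 0 0 0 1;0.149 -0.288 0.06 0 0 0 1;0.149 -0.288 0.09 0 0 0 1",
  "force": 20
}}

```text
t: 21.82
tcp_pos: [0.5891, 0.0415, 0.2968]
ee_rot: [[1.0, 0.007, -0.001], [0.007, -1.0, 0.0], [-0.001, -0.0, -1.0]]
force: [0.7, -1.1, 0.7]
width: 0.006
grasp_force: 0.0
```

Request:
{"method": "jog_arm", "body": {
  "plan": "0 0 0.012 0 0 0 1;0 0 0.02 0 0 0 1;0 0 0.023 0 0 0 1;0 0 0.025 0 0 0 1;0 0 0.026 0 0 0 1;0 0 0.027 0 0 0 1"
}}

```text
t: 22.58
tcp_pos: [0.5906, 0.0392, 0.2739]
ee_rot: [[1.0, 0.004, 0.004], [0.004, -1.0, 0.0], [0.004, -0.0, -1.0]]
force: [-2.9, 0.9, 15.5]
width: 0.003
grasp_force: 8.1
```

Request:
{"method": "jog_arm", "body": {
  "plan": "0 0 0.0005 0 0 0 1;0 0 0.001 0 0 0 1;0 0 0.001 0 0 0 1"
}}

```text
t: 22.95
tcp_pos: [0.5908, 0.0392, 0.2739]
ee_rot: [[1.0, 0.004, 0.005], [0.004, -1.0, 0.0], [0.005, -0.0, -1.0]]
force: [-3.9, 0.4, 18.4]
width: 0.004
grasp_force: 9.1
```

Request:
{"method": "jog_arm", "body": {
  "plan": "0 0 -0.03 0 0 0 1;0 0 -0.08 0 0 0 1;0 0 -0.12 0 0 0 1;0 0 -0.12 0 0 0 1"
}}

```text
t: 23.45
tcp_pos: [0.5906, 0.0391, 0.3941]
ee_rot: [[1.0, 0.004, 0.006], [0.004, -1.0, -0.0], [0.006, 0.0, -1.0]]
force: [-0.7, -0.8, -0.9]
width: 0.006
grasp_force: 0.0
```

```bash
python3 -c "
from bench import robot
s=robot.get_state();print(s['tcp_pos'],s['force']);print(robot.hand_in())"
```

```text
[0.59056456 0.03912744 0.39413712] [-0.74933021 -0.80822733 -0.91412043]
the job is handed in; nothing more can be done
None
```

Handed in at about 23.5 s: the crank is home and standing on the screw, wound clockwise to roughly 0.4–0.5 turn past where the pad began to bear; a stray move pulled the hand off the handle at the end, but a press on the hub showed the crank still seated.

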